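# Take the safety cap off the counter humidifier for refilling

## Robot

A 7-joint arm with a two-finger parallel gripper is mounted at the origin on the work surface. World frame = base frame: x ahead of the robot, y to its left, z up, the work surface at z = 0. Lengths are in m, angles in rad, forces in N, time in s.
With the tool pointing down it reaches from about 0.35 to 0.9 m from the base axis. Payload 19.9 kg.
Tool frame: the origin (TCP) lies at the centre of the arm's flange, where the gripper is bolted on; the fingertips stand 199 mm ahead of it and the grasp point (between the pads) lies 180 mm ahead of it; z points along the fingers, y is the direction in which the jaws open and shut (so a half turn about z gives the same grasp; the last joint's range is limited). The gripper opens to 94 mm and grips with 3 to 60 N. Pads are 16 mm wide; open, the fingers measure 119 mm over their backs; the gripper's body (75 mm by 177 mm) begins 78 mm behind the grasp point.
Start: joints at [-1.222, 0.417, -0.01, 1.614, 0.005, 1.111, -0.053], TCP at [0.238, 0.578, 0.405] pointing down, gripper open.
Joint ranges: [-2.81, 2.81], [-0.39, 2.02], [-1.27, 1.25], [0.06, 2.57], [-1.19, 4.33], [0.19, 2], [-2.82, 2.82]. Speed limits (rad/s): [1.89, 1.89, 2.39, 2.39, 3.01, 3.01, 3.01].

## Interface

Orientations are given as a unit quaternion [x, y, z, w].
In Python, from cell import read_state, eyes, ticket, boxes_of, trace, pinpoint gives the robot as it stands. The module is installed in compiled form; this text tells all that it offers.
- The arm moves only by the tool step_arm, never from a script. Its argument "increments" is a list of rows, each a list of 3 entries, a list of its own where there are three numbers: the shift along the tool's x, y, z in m, then the turn, a rotation vector about the tool's x, y, z in rad, then the closure, from 0 (fully open) to 1 (shut). A call has 1 to 5 rows; each row shifts and turns the commanded pose from where the row before left it, along the tool's axes as they then stand; what a row does not reach is not made up. A row lasts 1/12 s, in which the tool goes at most 41.7 mm and 7.16 degrees, less where a joint would pass 70% of its speed; a pose out of reach is approached as far as the arm can. A call with a gripper value outside its range is refused whole. The fingers move at their own pace and stop on an object; "force" is the grip in N (left out, the last holds). Time passes only in rows, so rows that do not move let the fingers close. It gives the time, the measured TCP pose, the force and the opening at its end, in the units of the state.
- read_state(): the state, without advancing time (a new reading comes with each control period).
- eyes.capture(name): name is "scene" or "top" or "wrist"; returns (picture, depth): 400x640x3 uint8, blue, green, red; 400x640 float32, m along the optical axis (not along the pixel's ray), 0 where there is no reading.
- eyes.camera_params(name): a dict with "camera_matrix" (3x3 intrinsics, pixels), "camera_from_world" (4x4, takes a point from world to camera coordinates). Camera axes: x right, y down, z forward; pixel columns grow to the right and rows downward; lengths in m; the calibration is good to about 2 mm. The wrist camera is an equidistant fisheye: a pixel r from the principal point sees the ray r / f radians off the axis. A picture is of the moment at which its call begins: read the wrist's pose just before it. camera_params takes no time and is no camera call; for the wrist camera it gives the pose at the moment of the call.
- ticket.job_done(): hands the job in, once; it reports no verdict.
Trained networks look in the newest picture that a camera, given by its name, has taken for a name from the list of things; names that differ only in an ending like _2 or _b are one class to them, and where a whole thing is asked for, a point or a joint stands for the part that bears it (a point fixed in the world has none). Each returns a list of dicts, best first, with "p" (0 to 1); they miss things now and then, are a little off and sometimes report something else, mostly with a low value. They report only what shows in the picture. A call takes as long as a camera call. They do not tell look-alikes from the thing itself.
- boxes_of(camera, thing): "extent" ([left, top, width, height] in pixels, round what is visible of it).
- trace(camera, thing): "region" (400x640 bool, what is visible of it) and "extent" ([left, top, width, height] in pixels, round what is visible of it).
- pinpoint(camera, thing): "at" ([row, column] in pixels: a listed point, or the origin of a listed thing).
The state is a dict: "time": time; "q": joint angles; "dq": joint speeds; "joint_torque": joint torques, N m; "tool_pos": TCP position; "tool_rot": TCP orientation; "wrist_force": force on the tool from outside, world axes, zero at the start; "moment": the same for the moment, N m; "grip_width": finger opening in m.
Only numpy, scipy, OpenCV 4.12 (cv2) and the standard library are available. Lean on these libraries where they do the work, as an engineer would, in place of code of your own. Each camera call takes 0.05 s, during which the arm holds its last target. There are 200 camera calls.

## Task

The humidifier on the deli counter needs refilling: take off its child-safe filler cap by pushing it down against its spring to the end of its travel, without ramming it, and turning it anticlockwise while it is held down, then lift it off. Stand the cap upright, handle on top, on the floor of the shallow steel tray and let go of it. Leave the bowl, the shaker and the spatula where they are.

Things in the scene. Friction and masses are not known exactly. Their poses are not given: they have to be found in the camera images.
- cap: Black filler cap, 70 mm tall, 0.12 kg, loose but latched in the neck. Origin: centre of its spigot's flat foot, z up along its axis. Spigot 30 mm in diameter, 34 mm tall, with two lugs along +x and -x (52 mm over both, 10 mm wide, 4 to 12 mm above the foot). Flange 72 mm in diameter, 34 to 40 mm above the foot. Latched, the flange's underside is 16 mm above the neck's mouth, the foot 18 mm below it.
- cap_grip (a point): Middle of the cap's straight bar handle, 55 mm above the cap's foot: bar 56 mm long (cap's x), 18 mm thick (cap's y), 40 to 70 mm above the foot; pinch it across its thickness from above. A spring pushes the cap up (about 5 N latched, up to 11 N pressed). Pressed past its catch, it is freed by turning anticlockwise seen from above by 60 degrees (51 to 69; stop at 69), then lifts straight out.
- neck_mouth (a point): Rim centre of the round grey filler neck, 74 mm in diameter, 40 mm tall, rim 110 mm above the counter; axes as the humidifier's; the latched cap's x lies along this x (within 2 degrees). The catch's depth is unknown and unseen: the hard end of the travel is 6 to 14 mm below the latched height, and the lugs clear the catch only in the last 2.5 mm before it; higher up they jam.
- humidifier: Fixed stainless steel casing 180 (x) x 150 (y) x 70 mm with the filler neck in the middle of its top. Origin: centre of its underside on the counter. Its end stop is delicate: keep the force between cap and humidifier under 40 N; 15 to 20 N of push is enough to feel the end of the travel. In the neck the cap has about 3 mm of sideways play.
- tray: Shallow open stainless steel tray, outside 180 (x) x 130 (y) x 22 mm, walls and floor 3 mm thick, 0.7 kg, loose on the counter. Origin: centre of its underside, so its floor is 3 mm above it.
- bowl: Round stainless steel bowl, 150 mm in diameter at the rim, 60 mm tall; a bystander. Origin: centre of its underside.
- shaker: Glass shaker jar, 50 mm in diameter, 100 mm tall; a bystander. Origin: centre of its underside.
- spatula: Spatula lying on the counter along its own x; a bystander. Origin: about its middle, on its underside.
Mind the look-alikes: they are no part of the job. Several things have the shape of the cap; the one meant has the colours described above.

How it is judged:
On the way, in this order (a step that is already met when the one before it is completed fails the run):
1. the cap is pushed down in the neck, at least 2.5 mm (z of cap in the frame of neck_mouth below -0.0205 m and horizontal distance between cap and neck_mouth below 0.008 m), for 0.05 s.
2. still in the neck, the cap is turned by more than 40 degrees (angle between the x axis of cap and the x axis of neck_mouth, either way round above 0.7 rad and z of cap in the frame of neck_mouth below -0.008 m and horizontal distance between cap and neck_mouth below 0.01 m), for 0.05 s.
3. the cap is lifted clear of the neck (z of cap in the frame of neck_mouth above 0.005 m), for 0.1 s.
At the end, for the whole second after the job is handed in: The cap stands upright (axis within 0.15 rad of vertical, handle on top) with its foot on the floor of the tray (within 5 mm of it), its axis within 70 mm along and 45 mm across of the tray's centre, at rest and released; the tray lies flat on the counter (x of cap in the frame of tray between -0.07 and 0.07 m and y of cap in the frame of tray between -0.045 and 0.045 m and z of cap in the frame of tray between -0.002 and 0.008 m and angle between cap's own z axis and vertical below 0.15 rad and angle between tray's own z axis and vertical below 0.1 rad and height (world z) of tray below 0.01 m and linear speed of cap below 0.02 m/s); the robot touches nothing.
It fails at once if the cap is forced: more than 40 N between the cap and the humidifier (contact force between cap and humidifier above 40 N).
It fails at once if the bowl, the shaker or the spatula is moved by more than 20 mm (distance of any of bowl, shaker, spatula from where it was at the start of the episode above 0.02 m).
It also fails if it takes over 48 s, if anything falls off the work surface, if the arm or the gripper's body presses on something with over 40 N, if the wrist force passes 120 N, or if a joint passes its speed limit or range.

## Working session

There is one attempt and no reset: what is moved stays moved. The work goes in short steps, Python scripts to look and compute and a tool call to move; the robot and the scene stay as the last step left them, time stands still between calls to the robot, and variables do not carry over. Pictures are saved under pics/ and viewed, about 8 in all and at most 12, crops included, and the job is handed in when it is done.

Besides the shell and the picture viewer there is one more tool, called after "Emit:" as name([rows], argument=value, ...), one row to a line, values as JSON. step_arm: Moves the arm, as the interface text tells. Its arguments: {"type":"object","properties":{"increments":{"type":"array","items":{"type":"array"}},"force":{"type":"number"}},"required":["increments"]}

```bash
mkdir -p pics
cat > h.py <<'E'
import numpy as np, cv2
from cell import read_state, eyes, ticket, boxes_of, trace, pinpoint
def P(n):
    c=eyes.camera_params(n); return np.array(c["camera_matrix"]),np.array(c["camera_from_world"])
def world(n,r,c,d,prm=None):
    K,T=prm or P(n); v=np.array([(c-K[0,2])/K[0,0],(r-K[1,2])/K[1,1],1.])
    if n=="wrist":
        th=np.hypot(v[0],v[1]); s=np.tan(th)/th if th>1e-9 else 1; v=np.array([v[0]*s,v[1]*s,1.])
    p=v*d; return np.linalg.inv(T)[:3,:3]@(p-T[:3,3])
E
python3 - <<'E'
from h import *
ims=[]
for n in ("scene","top"):
    im,d=eyes.capture(n); ims.append(im); np.save(n+".npy",d)
    prm=P(n); print(n,prm[0][0,0])
    for t in ("cap","cap_grip","neck_mouth","humidifier","tray","bowl","shaker","spatula"):
        for r in pinpoint(n,t)[:4]:
            a=r["at"]; i,j=int(round(a[0])),int(round(a[1]))
            dd=d[i,j] if 0<=i<400 and 0<=j<640 else 0
            print(t,round(r["p"],2),np.round(a),np.round(world(n,a[0],a[1],dd,prm),3))
cv2.imwrite("pics/a.png",cv2.resize(ims[0],(800,500))); cv2.imwrite("pics/b.png",cv2.resize(ims[1],(800,500)))
print(read_state())
E
```

```text
scene 510.4447437632154
cap 0.97 [189. 379.] [0.439 0.157 0.012]
cap 0.9 [263. 463.] [0.802 0.27  0.04 ]
cap 0.75 [232. 351.] [0.619 0.032 0.015]
cap 0.66 [198. 415.] [0.618 0.201 0.107]
cap_grip 0.87 [217. 351.] [0.62  0.029 0.069]
cap_grip 0.83 [174. 381.] [0.436 0.16  0.064]
cap_grip 0.75 [249. 469.] [0.787 0.286 0.071]
cap_grip 0.56 [184. 422.] [0.633 0.206 0.162]
neck_mouth 0.92 [196. 414.] [0.635 0.19  0.13 ]
humidifier 0.62 [224. 412.] [0.676 0.178 0.071]
tray 0.61 [230. 279.] [ 0.562 -0.156  0.001]
bowl 0.94 [278. 356.] [0.774 0.012 0.006]
shaker 0.93 [236. 471.] [0.679 0.348 0.005]
spatula 0.81 [267. 178.] [ 0.672 -0.414  0.013]
top 372.69170809832
cap 0.84 [214. 244.] [0.595 0.194 0.159]
cap 0.8 [163. 226.] [0.765 0.268 0.07 ]
cap 0.6 [269. 262.] [0.425 0.156 0.07 ]
cap 0.55 [211. 301.] [0.607 0.029 0.071]
cap_grip 0.78 [211. 244.] [0.604 0.195 0.153]
cap_grip 0.73 [267. 262.] [0.431 0.158 0.07 ]
cap_grip 0.67 [160. 223.] [0.777 0.28  0.071]
cap_grip 0.65 [213. 298.] [0.599 0.04  0.07 ]
neck_mouth 0.64 [216. 243.] [0.588 0.198 0.162]
humidifier 0.56 [211. 252.] [0.605 0.177 0.134]
tray 0.75 [224. 358.] [ 0.563 -0.159  0.003]
shaker 0.64 [197. 205.] [0.655 0.334 0.079]
spatula 0.69 [198. 434.] [ 0.644 -0.412  0.018]
{'time': 0.9, 'q': array([-1.22149076,  0.41742109, -0.01032388,  1.61360771,  0.0046911 ,
        1.11071615, -0.05296709]), 'dq': array([-0.0005145 ,  0.0017865 , -0.00235246,  0.00069867, -0.00074433,
        0.00028545,  0.00146047]), 'joint_torque': array([ 1.09502078e-03, -8.51024580e+01,  6.38915263e-01, -4.26279294e+01,
       -4.87684098e-02,  1.35297913e-02,  6.30433442e-05]), 'tool_pos': array([0.2380589 , 0.57787847, 0.40460856]), 'tool_rot': array([ 1.94135228e-01,  9.80974775e-01, -6.47158370e-05, -3.13435211e-07]), 'wrist_force': array([-0.61356322, -0.04356173,  0.82899212]), 'moment': array([-0.02158611,  0.02287204,  0.00847332]), 'grip_width': 0.09414730255541488}
```

View pics/a.png

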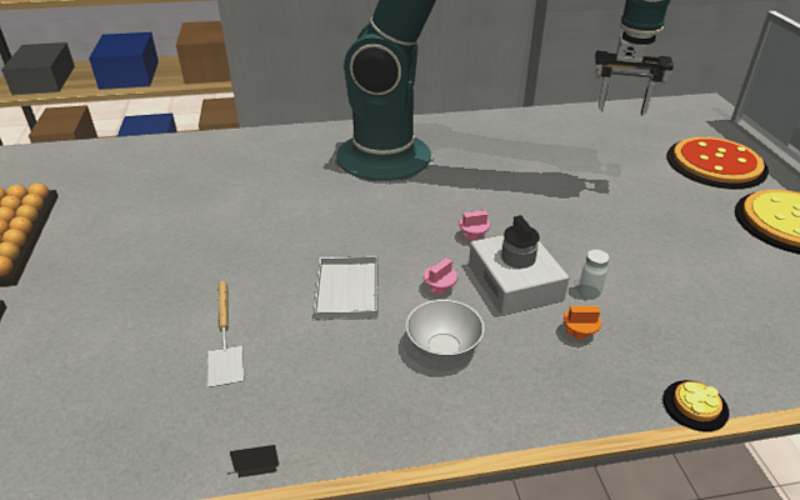

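View pics/b.png

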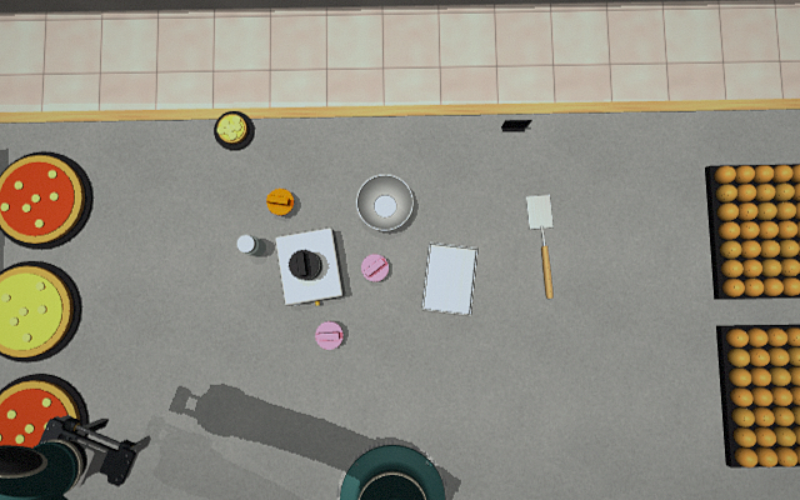

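The black cap sits on the humidifier (scene picture about (520,240), top picture about (305,264)). The pink and orange ones are look-alikes, and the tray is at (450,278) in the top picture. Next I fit the handle, casing and tray from the depth data.

```bash
cat >> h.py <<'E'
def cloud(n,d,prm):
    K,T=prm; r,c=np.mgrid[0:400,0:640]; x=(c-K[0,2])/K[0,0]; y=(r-K[1,2])/K[1,1]
    if n=="wrist":
        th=np.hypot(x,y); s=np.tan(np.minimum(th,1.4))/np.maximum(th,1e-9); x,y=x*s,y*s
    p=np.stack([x*d,y*d,d],-1); return (p-T[:3,3])@np.linalg.inv(T)[:3,:3].T
def rect(w,ctr,rad,lo,hi,tag):
    m=(np.hypot(w[...,0]-ctr[0],w[...,1]-ctr[1])<rad)&(w[...,2]>lo)&(w[...,2]<hi)
    q=w[m]
    if len(q)<4: print(tag,"few",len(q)); return
    (cx,cy),(a,b),an=cv2.minAreaRect(q[:,:2].astype(np.float32))
    if a<b: a,b,an=b,a,an+90
    an=(an+90)%180-90
    print(tag,"n",len(q),"ctr",round(cx,4),round(cy,4),"size",round(a,4),round(b,4),"long axis deg",round(an,1),"z med",np.round(np.median(q[:,2]),4))
E
python3 - <<'E'
from h import *
for n in ("top","scene"):
    w=cloud(n,np.load(n+".npy"),P(n)); c=(.605,.195)
    rect(w,c,.06,.145,.18,n+" handle"); rect(w,c,.06,.12,.14,n+" flange")
    rect(w,c,.14,.06,.08,n+" casing"); rect(w,(.563,-.158),.13,.014,.03,n+" tray rim"); rect(w,(.563,-.158),.13,-.005,.03,n+" x")
E
```

```text
top handle n 135 ctr 0.6032 0.2039 size 0.0554 0.0184 long axis deg 7.8 z med 0.1626
top flange n 309 ctr 0.6037 0.2045 size 0.0709 0.0699 long axis deg -89.4 z med 0.1334
top casing n 2115 ctr 0.609 0.1701 size 0.2201 0.1813 long axis deg -80.8 z med 0.0713
top tray rim n 200 ctr 0.5667 -0.1612 size 0.1797 0.1306 long axis deg -7.9 z med 0.0226
top x n 4663 ctr 0.5632 -0.1587 size 0.2583 0.2578 long axis deg 44.0 z med 0.0027
scene handle n 170 ctr 0.6071 0.2071 size 0.0583 0.0213 long axis deg 8.5 z med 0.1596
scene flange n 282 ctr 0.6109 0.2047 size 0.0728 0.0642 long axis deg 69.0 z med 0.1318
scene casing n 1850 ctr 0.6127 0.1711 size 0.2232 0.1846 long axis deg -80.9 z med 0.0695
scene tray rim n 401 ctr 0.5699 -0.1581 size 0.1889 0.1305 long axis deg -7.7 z med 0.0189
scene x n 4745 ctr 0.5627 -0.1585 size 0.2577 0.2574 long axis deg -10.0 z med 0.0011
```

```bash
cat >> h.py <<'E'
from scipy.spatial.transform import Rotation as R
def where():
    s=read_state(); M=R.from_quat(s["tool_rot"]).as_matrix()
    print("t",round(s["time"],2),"pos",np.round(s["tool_pos"],4),"yaw_y",round(np.degrees(np.arctan2(M[1,1],M[0,1])),2),"tilt z",np.round(M[:,2],4),"F",np.round(s["wrist_force"],1),"w",round(s["grip_width"],4),"q",np.round(s["q"],2)); return s,M
def plan(target,yaw,n,shortest=True,k=None):
    s,M=where(); a=np.degrees(np.arctan2(M[1,1],M[0,1])); da=(yaw-a+180)%360-180 if shortest else yaw-a
    D=(np.array(target)-s["tool_pos"])/n; st=np.radians(-da)/n; Q=R.from_matrix(M)
    for i in range(n):
        print([[float(x) for x in np.round(Q.inv().apply(D),4)],[0,0,round(float(st),4)],k]); Q=Q*R.from_rotvec([0,0,st])
E
python3 -c "
from h import *
plan((.605,.205,.405),-82,24,False,0)"
```

```text
t 0.9 pos [0.2381 0.5779 0.4046] yaw_y 67.61 tilt z [-0.e+00 -1.e-04 -1.e+00] F [-0.6 -0.   0.8] w 0.0941 q [-1.22  0.42 -0.01  1.61  0.    1.11 -0.05]
[[-0.0201, -0.0085, -0.0], [0, 0, 0.1088], 0]
[[-0.0209, -0.0063, -0.0], [0, 0, 0.1088], 0]
[[-0.0214, -0.004, -0.0], [0, 0, 0.1088], 0]
[[-0.0217, -0.0017, -0.0], [0, 0, 0.1088], 0]
[[-0.0218, 0.0007, -0.0], [0, 0, 0.1088], 0]
[[-0.0216, 0.0031, -0.0], [0, 0, 0.1088], 0]
[[-0.0211, 0.0054, -0.0], [0, 0, 0.1088], 0]
[[-0.0204, 0.0077, -0.0], [0, 0, 0.1088], 0]
[[-0.0195, 0.0098, -0.0], [0, 0, 0.1088], 0]
[[-0.0183, 0.0119, -0.0], [0, 0, 0.1088], 0]
[[-0.0169, 0.0138, -0.0], [0, 0, 0.1088], 0]
[[-0.0153, 0.0155, -0.0], [0, 0, 0.1088], 0]
[[-0.0135, 0.0171, -0.0], [0, 0, 0.1088], 0]
[[-0.0116, 0.0185, -0.0], [0, 0, 0.1088], 0]
[[-0.0095, 0.0196, -0.0], [0, 0, 0.1088], 0]
[[-0.0073, 0.0205, -0.0], [0, 0, 0.1088], 0]
[[-0.005, 0.0212, -0.0], [0, 0, 0.1088], 0]
[[-0.0027, 0.0216, -0.0], [0, 0, 0.1088], 0]
[[-0.0003, 0.0218, -0.0], [0, 0, 0.1088], 0]
[[0.002, 0.0217, -0.0], [0, 0, 0.1088], 0]
[[0.0044, 0.0214, -0.0], [0, 0, 0.1088], 0]
[[0.0067, 0.0207, -0.0], [0, 0, 0.1088], 0]
[[0.0089, 0.0199, -0.0], [0, 0, 0.1088], 0]
[[0.011, 0.0188, -0.0], [0, 0, 0.1088], 0]
```

Emit:
step_arm([
  [[-0.02,-0.0085,0],[0,0,0.109],0],
  [[-0.021,-0.006,0],[0,0,0.109],0],
  [[-0.021,-0.004,0],[0,0,0.109],0],
  [[-0.022,-0.002,0],[0,0,0.109],0],
  [[-0.022,0.001,0],[0,0,0.109],0],
])

```text
time: 1.32
tool_pos: [0.3153, 0.4995, 0.4047]
tool_rot: [0.453, 0.891, 0.0, -0.0]
wrist_force: [0.5, 0.4, 0.2]
grip_width: 0.0939
```

Emit:
step_arm([
  [[-0.022,0.003,0],[0,0,0.109],0],
  [[-0.021,0.005,0],[0,0,0.109],0],
  [[-0.02,0.008,0],[0,0,0.109],0],
  [[-0.0195,0.01,0],[0,0,0.109],0],
  [[-0.018,0.012,0],[0,0,0.109],0],
])

```text
time: 1.73
tool_pos: [0.3919, 0.422, 0.4048]
tool_rot: [0.677, 0.736, 0.0, -0.0]
wrist_force: [0.0, -0.2, 0.1]
grip_width: 0.0938
```

Emit:
step_arm([
  [[-0.017,0.014,0],[0,0,0.109],0],
  [[-0.015,0.0155,0],[0,0,0.109],0],
  [[-0.0135,0.017,0],[0,0,0.109],0],
  [[-0.0115,0.0185,0],[0,0,0.109],0],
  [[-0.0095,0.0195,0],[0,0,0.109],0],
])

```text
time: 2.15
tool_pos: [0.4681, 0.3444, 0.4048]
tool_rot: [0.85, 0.527, 0.0, -0.0]
wrist_force: [-0.2, 0.3, 0.4]
grip_width: 0.0938
```

Emit:
step_arm([
  [[-0.007,0.0205,0],[0,0,0.109],0],
  [[-0.005,0.021,0],[0,0,0.109],0],
  [[-0.003,0.0215,0],[0,0,0.109],0],
  [[0,0.022,0],[0,0,0.109],0],
  [[0.002,0.022,0],[0,0,0.109],0],
])

```text
time: 2.57
tool_pos: [0.5444, 0.2667, 0.4048]
tool_rot: [0.96, 0.279, 0.0, -0.0]
wrist_force: [-0.3, 0.5, -0.6]
grip_width: 0.0942
```

Emit:
step_arm([
  [[0.004,0.021,0],[0,0,0.109],0],
  [[0.007,0.021,0],[0,0,0.109],0],
  [[0.009,0.02,0],[0,0,0.109],0],
  [[0.011,0.019,0],[0,0,0.109],0],
  [[0,0,0],[0,0,0],0],
])

```text
time: 2.98
tool_pos: [0.6067, 0.2012, 0.4047]
tool_rot: [0.998, 0.062, 0.0, 0.001]
wrist_force: [0.3, -0.1, -0.1]
grip_width: 0.0935
```

Run:
```python
from h import *
where(); prm=P("wrist"); im,d=eyes.capture("wrist"); cv2.imwrite("pics/w1.png",im)
w=cloud("wrist",d,prm); c=(.605,.205)
rect(w,c,.05,.15,.18,"handle"); rect(w,c,.06,.125,.14,"flange"); rect(w,(.609,.205),.12,.06,.08,"casing")
print(prm[0]); 
for t in ("cap_grip","neck_mouth"):
    for r in pinpoint("wrist",t)[:3]:
        a=r["at"]; print(t,r["p"],a,world("wrist",a[0],a[1],d[int(a[0]),int(a[1])],prm))
```

```text
t 2.98 pos [0.6067 0.2012 0.4047] yaw_y -82.92 tilt z [ 0.0011 -0.002  -1.    ] F [ 0.3 -0.1 -0.1] w 0.0935 q [-0.83  0.51  0.65  1.59 -0.33  1.15 -1.55]
handle n 1601 ctr 0.6029 0.2039 size 0.0561 0.0183 long axis deg 8.1 z med 0.1625
flange n 3691 ctr 0.6036 0.2043 size 0.0729 0.0711 long axis deg -86.4 z med 0.1326
casing n 15764 ctr 0.6026 0.2036 size 0.18 0.1509 long axis deg 8.8 z med 0.0705
[[309.70691629   0.         318.16055344]
 [  0.         309.70691629 199.81080536]
 [  0.           0.           1.        ]]
cap_grip 0.92 [214.7, 449.9] [0.59641375 0.04604472 0.06933508]
cap_grip 0.92 [27.2, 260.7] [0.76959212 0.27903877 0.07029998]
cap_grip 0.8 [322.0, 334.3] [0.63457479 0.19958342 0.3186774 ]
```

View pics/w1.png

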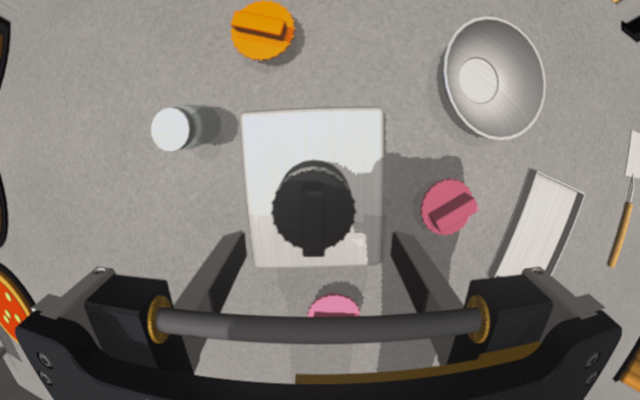

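Emit:
step_arm([
  [[-0.0033,-0.0032,0.01],[0,0,-0.019],0],
  [[0,0,0.014],[0,0,0],0],
  [[0,0,0.014],[0,0,0],0],
  [[0,0,0.012],[0,0,0],0],
  [[0,0,0],[0,0,0],0],
])

```text
time: 3.55
tool_pos: [0.5999, 0.2084, 0.3519]
tool_rot: [0.997, 0.078, -0.002, 0.0]
wrist_force: [0.2, 0.2, -0.4]
grip_width: 0.0936
```

Run:
```python
from h import *
plan((.603,.204,.335),-81.7,2)
prm=P("wrist"); im,d=eyes.capture("wrist")
w=cloud("wrist",d,prm); c=(.603,.204)
rect(w,c,.04,.15,.18,"handle"); rect(w,c,.06,.125,.14,"flange")
```

```text
t 3.55 pos [0.5999 0.2084 0.3519] yaw_y -81.04 tilt z [-0.0033 -0.001  -1.    ] F [ 0.2  0.2 -0.4] w 0.0936 q [-0.82  0.56  0.62  1.65 -0.36  1.05 -1.51]
[[0.0012, 0.0024, 0.0085], [0, 0, 0.0057], None]
[[0.0012, 0.0024, 0.0085], [0, 0, 0.0057], None]
handle n 2621 ctr 0.6027 0.2037 size 0.0568 0.0185 long axis deg 7.8 z med 0.1625
flange n 5493 ctr 0.6037 0.2036 size 0.0736 0.0711 long axis deg -77.0 z med 0.1326
```

Emit:
step_arm([
  [[0.0024,0.005,0.008],[0,0,0.01],0],
  [[0,0,0.008],[0,0,0],0],
  [[0,0,0],[0,0,0],0],
  [[0,0,0],[0,0,0],0],
])

```text
time: 3.93
tool_pos: [0.6042, 0.2028, 0.3383]
tool_rot: [0.997, 0.072, -0.0, 0.0]
wrist_force: [0.6, 0.0, 0.5]
grip_width: 0.094
```

Run:
```python
from h import *
plan((.603,.204,.335),-81.8,1)
```

```text
t 3.93 pos [0.6042 0.2028 0.3383] yaw_y -81.77 tilt z [-5.e-04 -4.e-04 -1.e+00] F [0.6 0.  0.5] w 0.094 q [-0.81  0.57  0.61  1.66 -0.37  1.03 -1.5 ]
[[-0.001, -0.0013, 0.0033], [0, 0, 0.0006], None]
```

Emit:
step_arm([
  [[-0.001,-0.001,0.0025],[0,0,0],0],
  [[0,0,0],[0,0,0],0.5],
  [[0,0,0],[0,0,0],0.9],
  [[0,0,0],[0,0,0],1],
  [[0,0,0],[0,0,0],1],
], force=45)

```text
time: 4.35
tool_pos: [0.6031, 0.2038, 0.3364]
tool_rot: [0.997, 0.072, 0.0, -0.0]
wrist_force: [-0.4, 0.4, -0.3]
grip_width: 0.0708
```

Emit:
step_arm([
  [[0,0,0],[0,0,0],1],
  [[0,0,0],[0,0,0],1],
  [[0,0,0],[0,0,0],1],
  [[0,0,0],[0,0,0],1],
  [[0,0,0],[0,0,0],1],
])

```text
time: 4.77
tool_pos: [0.603, 0.2037, 0.3362]
tool_rot: [0.997, 0.072, -0.0, 0.0]
wrist_force: [-0.6, 0.5, 0.6]
grip_width: 0.0372
```

```bash
python3 -c "
from h import *
where()"
```

```text
t 4.77 pos [0.603  0.2037 0.3362] yaw_y -81.76 tilt z [-0.e+00 -1.e-04 -1.e+00] F [-0.6  0.5  0.6] w 0.0372 q [-0.81  0.58  0.61  1.66 -0.37  1.02 -1.5 ]
```

Emit:
step_arm([
  [[0,0,0],[0,0,0],1],
  [[0,0,0],[0,0,0],1],
  [[0,0,0],[0,0,0],1],
  [[0,0,0],[0,0,0],1],
  [[0,0,0],[0,0,0],1],
])

```text
time: 5.18
tool_pos: [0.603, 0.2038, 0.3362]
tool_rot: [0.997, 0.072, -0.0, 0.0]
wrist_force: [-0.6, 0.9, 0.9]
grip_width: 0.0178
```

Emit:
step_arm([
  [[0,0,0],[0,0,0],1],
  [[0,0,0],[0,0,0],1],
])

```text
time: 5.35
tool_pos: [0.6031, 0.2038, 0.3362]
tool_rot: [0.997, 0.072, -0.0, 0.0]
wrist_force: [-0.2, 1.3, 0.3]
grip_width: 0.0178
```

Emit:
step_arm([
  [[0,0,0.0015],[0,0,0],1],
  [[0,0,0.0015],[0,0,0],1],
  [[0,0,0.001],[0,0,0],1],
  [[0,0,0],[0,0,0],1],
])

```text
time: 5.68
tool_pos: [0.6031, 0.2038, 0.3321]
tool_rot: [0.997, 0.072, 0.0, -0.0]
wrist_force: [-0.1, 0.4, 4.6]
grip_width: 0.0179
```

Emit:
step_arm([
  [[0,0,0.001],[0,0,0],1],
  [[0,0,0.001],[0,0,0],1],
  [[0,0,0],[0,0,0],1],
])

```text
time: 5.93
tool_pos: [0.6031, 0.2038, 0.3302]
tool_rot: [0.997, 0.072, 0.0, -0.0]
wrist_force: [-1.6, 0.5, 6.0]
grip_width: 0.0173
```

Emit:
step_arm([
  [[0,0,0.0007],[0,0,0],1],
  [[0,0,0],[0,0,0],1],
])

```text
time: 6.1
tool_pos: [0.6031, 0.2038, 0.3296]
tool_rot: [0.997, 0.072, 0.0, -0.0]
wrist_force: [-1.8, -0.8, 6.1]
grip_width: 0.0175
```

Emit:
step_arm([
  [[0,0,0.0007],[0,0,0],1],
  [[0,0,0],[0,0,0],1],
])

```text
time: 6.27
tool_pos: [0.6031, 0.2038, 0.3289]
tool_rot: [0.997, 0.072, 0.0, -0.0]
wrist_force: [-2.2, 1.3, 5.7]
grip_width: 0.0175
```

Emit:
step_arm([
  [[0,0,0.0007],[0,0,0],1],
  [[0,0,0],[0,0,0],1],
])

```text
time: 6.43
tool_pos: [0.6031, 0.2038, 0.3282]
tool_rot: [0.997, 0.072, 0.0, -0.0]
wrist_force: [-0.7, 1.5, 7.2]
grip_width: 0.0177
```

Emit:
step_arm([
  [[0,0,0.0007],[0,0,0],1],
  [[0,0,0],[0,0,0],1],
])

```text
time: 6.6
tool_pos: [0.6031, 0.2038, 0.3275]
tool_rot: [0.997, 0.072, 0.0, -0.0]
wrist_force: [-2.1, 1.0, 7.1]
grip_width: 0.0177
```

Emit:
step_arm([
  [[0,0,0.0007],[0,0,0],1],
  [[0,0,0],[0,0,0],1],
])

```text
time: 6.77
tool_pos: [0.6031, 0.2038, 0.3269]
tool_rot: [0.997, 0.072, 0.0, -0.0]
wrist_force: [-1.4, 1.2, 6.6]
grip_width: 0.0176
```

Emit:
step_arm([
  [[0,0,0.0007],[0,0,0],1],
  [[0,0,0],[0,0,0],1],
])

```text
time: 6.93
tool_pos: [0.6031, 0.2037, 0.3263]
tool_rot: [0.997, 0.072, 0.0, -0.0]
wrist_force: [-1.9, 0.7, 7.8]
grip_width: 0.0176
```

Emit:
step_arm([
  [[0,0,0.0007],[0,0,0],1],
  [[0,0,0],[0,0,0],1],
])

```text
time: 7.1
tool_pos: [0.6032, 0.2037, 0.3262]
tool_rot: [0.997, 0.072, 0.0, -0.0]
wrist_force: [-5.9, -0.3, 17.1]
grip_width: 0.0177
```

Emit:
step_arm([
  [[0,0,0],[0,0,-0.06],1],
  [[0,0,0],[0,0,-0.06],1],
  [[0,0,0],[0,0,0],1],
])

```text
time: 7.35
tool_pos: [0.6034, 0.2036, 0.3263]
tool_rot: [0.991, 0.133, 0.001, -0.0]
wrist_force: [-2.0, -0.7, 14.7]
grip_width: 0.0178
```

```bash
python3 -c "
from h import *
s,_=where(); print(s['moment'])"
```

```text
t 7.35 pos [0.6034 0.2036 0.3263] yaw_y -74.66 tilt z [ 1.4e-03  7.0e-04 -1.0e+00] F [-2.  -0.7 14.7] w 0.0178 q [-0.79  0.58  0.58  1.67 -0.36  1.   -1.39]
[-0.0131777   0.89743578 -0.01266587]
```

Turning freely with no torque. I continue towards 60°.

Emit:
step_arm([
  [[0,0,0],[0,0,-0.09],1],
  [[0,0,0],[0,0,-0.09],1],
  [[0,0,0],[0,0,-0.09],1],
  [[0,0,0],[0,0,0],1],
])

```text
time: 7.68
tool_pos: [0.6036, 0.2037, 0.3263]
tool_rot: [0.964, 0.267, 0.001, -0.0]
wrist_force: [0.3, 1.0, 12.1]
grip_width: 0.0174
```

```bash
python3 -c "
from h import *
s,_=where(); print(s['moment'])"
```

```text
t 7.68 pos [0.6036 0.2037 0.3263] yaw_y -59.07 tilt z [ 2.1e-03  9.0e-04 -1.0e+00] F [ 0.3  1.  12.1] w 0.0174 q [-0.74  0.57  0.51  1.67 -0.32  0.99 -1.15]
[-0.01860066  0.22697206  0.0325332 ]
```

Emit:
step_arm([
  [[0,0,0.0002],[0,0,-0.09],1],
  [[0,0,0],[0,0,-0.09],1],
  [[0,0,0],[0,0,-0.09],1],
  [[0,0,0],[0,0,-0.09],1],
  [[0,0,0],[0,0,0],1],
])

```text
time: 8.1
tool_pos: [0.6037, 0.2037, 0.3263]
tool_rot: [0.9, 0.435, 0.001, 0.0]
wrist_force: [-0.5, 1.0, 14.0]
grip_width: 0.0181
```

```bash
python3 -c "
from h import *
s,_=where(); print(s['moment'])"
```

```text
t 8.1 pos [0.6037 0.2037 0.3263] yaw_y -38.44 tilt z [ 0.0026  0.001  -1.    ] F [-0.5  1.  14. ] w 0.0181 q [-0.68  0.55  0.43  1.66 -0.26  0.98 -0.84]
[0.10263176 0.11647094 0.06461473]
```

Emit:
step_arm([
  [[0,0,0],[0,0,-0.09],1],
  [[0,0,0],[0,0,-0.09],1],
  [[0,0,0],[0,0,-0.09],1],
  [[0,0,0],[0,0,-0.02],1],
  [[0,0,0],[0,0,0],1],
])

```text
time: 8.52
tool_pos: [0.6037, 0.2037, 0.3263]
tool_rot: [0.829, 0.559, 0.001, 0.0]
wrist_force: [-0.1, 0.4, 13.4]
grip_width: 0.0175
```

```bash
python3 -c "
from h import *
s,_=where(); print(s['moment'])"
```

```text
t 8.52 pos [0.6037 0.2037 0.3263] yaw_y -22.08 tilt z [ 0.0026  0.0011 -1.    ] F [-0.1  0.4 13.4] w 0.0175 q [-0.64  0.54  0.36  1.66 -0.22  0.98 -0.58]
[ 0.14145389  0.02329663 -0.02206244]
```

Turned 59.7°. Now I lift gently.

Emit:
step_arm([
  [[0,0,-0.003],[0,0,0],1],
  [[0,0,-0.004],[0,0,0],1],
  [[0,0,-0.005],[0,0,0],1],
  [[0,0,0],[0,0,0],1],
])

```text
time: 8.85
tool_pos: [0.6034, 0.2037, 0.3381]
tool_rot: [0.83, 0.558, 0.001, 0.0]
wrist_force: [2.2, 0.2, 2.8]
grip_width: 0.0174
```

Emit:
step_arm([
  [[0,0,-0.006],[0,0,0],1],
  [[0,0,-0.01],[0,0,0],1],
  [[0,0,-0.01],[0,0,0],1],
  [[0,0,0],[0,0,0],1],
])

```text
time: 9.18
tool_pos: [0.6033, 0.2037, 0.3652]
tool_rot: [0.83, 0.558, 0.001, 0.0]
wrist_force: [0.4, 0.2, -2.2]
grip_width: 0.0174
```

Emit:
step_arm([
  [[0,0,-0.015],[0,0,0],1],
  [[0,0,-0.015],[0,0,0],1],
  [[0,0,-0.015],[0,0,0],1],
  [[0,0,-0.015],[0,0,0],1],
  [[0,0,0],[0,0,0],1],
])

```text
time: 9.6
tool_pos: [0.6034, 0.2037, 0.4258]
tool_rot: [0.83, 0.558, 0.002, 0.0]
wrist_force: [1.0, -0.1, -1.1]
grip_width: 0.0177
```

Run:
```python
from h import *
prm=P("wrist"); im,d=eyes.capture("wrist"); w=cloud("wrist",d,prm)
i2,d2=eyes.capture("scene"); 
plan((.568,-.160,.425),-22,12,True,1)
w2=cloud("scene",d2,P("scene")); rect(w,(.603,.204),.05,.195,.235,"flange w"); rect(w2,(.603,.204),.05,.15,.25,"cap s")
q=w2[(np.hypot(w2[...,0]-.603,w2[...,1]-.204)<.05)]; print(np.histogram(q[:,2],np.arange(.06,.3,.02)))
cv2.imwrite("pics/c.png",np.hstack([im[:,120:520],cv2.resize(i2[100:300,300:500],(400,400))]))
```

```text
t 9.7 pos [0.6029 0.2038 0.4229] yaw_y -22.17 tilt z [ 2.e-04  2.e-04 -1.e+00] F [-0.2  0.8 -1.1] w 0.018 q [-0.66  0.44  0.39  1.57 -0.18  1.16 -0.62]
[[-0.0292, 0.0087, -0.0002], [0, 0, -0.0002], 1]
[[-0.0292, 0.0087, -0.0002], [0, 0, -0.0002], 1]
[[-0.0292, 0.0087, -0.0002], [0, 0, -0.0002], 1]
[[-0.0292, 0.0087, -0.0002], [0, 0, -0.0002], 1]
[[-0.0292, 0.0087, -0.0002], [0, 0, -0.0002], 1]
[[-0.0292, 0.0087, -0.0002], [0, 0, -0.0002], 1]
[[-0.0292, 0.0087, -0.0002], [0, 0, -0.0002], 1]
[[-0.0292, 0.0087, -0.0002], [0, 0, -0.0002], 1]
[[-0.0292, 0.0087, -0.0002], [0, 0, -0.0002], 1]
[[-0.0292, 0.0087, -0.0002], [0, 0, -0.0002], 1]
[[-0.0292, 0.0087, -0.0002], [0, 0, -0.0002], 1]
[[-0.0292, 0.0087, -0.0002], [0, 0, -0.0002], 1]
flange w n 4194 ctr 0.6044 0.2052 size 0.0735 0.0706 long axis deg -56.2 z med 0.2221
cap s n 578 ctr 0.6157 0.2031 size 0.072 0.0562 long axis deg 63.4 z med 0.2203
(array([305, 228, 381,   0,   0,   5, 107, 162, 199, 155,  60]), array([0.06, 0.08, 0.1 , 0.12, 0.14, 0.16, 0.18, 0.2 , 0.22, 0.24, 0.26,
       0.28]))
```

View pics/c.png

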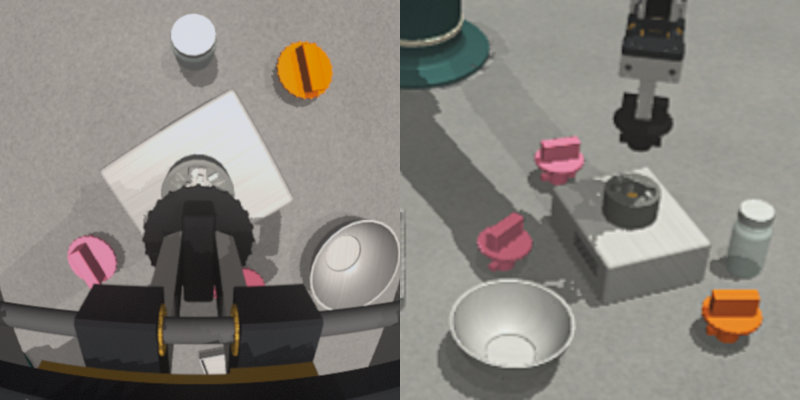

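The cap hangs upright in the gripper, clear of the open neck. Moving on to the tray.

Emit:
step_arm([
  [[-0.02,0.006,0],[0,0,0],1],
  [[-0.029,0.009,0],[0,0,0],1],
  [[-0.029,0.009,0],[0,0,0],1],
  [[-0.029,0.009,0],[0,0,0],1],
  [[-0.029,0.009,0],[0,0,0],1],
])

```text
time: 10.12
tool_pos: [0.59, 0.0607, 0.4218]
tool_rot: [0.83, 0.558, -0.001, -0.0]
wrist_force: [0.5, 0.1, -1.3]
grip_width: 0.0179
```

Emit:
step_arm([
  [[-0.029,0.009,0],[0,0,0],1],
  [[-0.029,0.009,0],[0,0,0],1],
  [[-0.029,0.009,0],[0,0,0],1],
  [[-0.029,0.009,0],[0,0,0],1],
  [[-0.029,0.009,0],[0,0,0],1],
])

```text
time: 10.53
tool_pos: [0.577, -0.0906, 0.4219]
tool_rot: [0.83, 0.558, -0.001, -0.0]
wrist_force: [1.1, -0.2, -0.9]
grip_width: 0.0176
```

Emit:
step_arm([
  [[-0.029,0.009,0],[0,0,0],1],
  [[-0.025,0.006,0],[0,0,0],1],
  [[-0.013,0.003,0],[0,0,0],1],
  [[0,0,0],[0,0,0],1],
  [[0,0,0],[0,0,0],1],
])

```text
time: 10.95
tool_pos: [0.5689, -0.1578, 0.4223]
tool_rot: [0.83, 0.558, -0.0, -0.0]
wrist_force: [0.0, 0.5, -1.3]
grip_width: 0.0176
```

Run:
```python
from h import *
prm=P("wrist"); im,d=eyes.capture("wrist"); w=cloud("wrist",d,prm)
s,_=where(); p=s["tool_pos"]
rect(w,p,.05,.21,.235,"flange w"); rect(w,(.567,-.161),.13,.012,.03,"tray rim")
plan((.567,-.160,.26),-22,9,True,1)
```

```text
t 11.0 pos [ 0.5692 -0.1569  0.4224] yaw_y -22.12 tilt z [-9.e-04  5.e-04 -1.e+00] F [ 0.4  0.9 -1.2] w 0.0174 q [-0.18  0.37  0.52  1.7  -0.2   1.13  0.  ]
flange w n 4344 ctr 0.5674 -0.156 size 0.0734 0.0705 long axis deg 13.6 z med 0.2187
tray rim n 1182 ctr 0.5659 -0.1612 size 0.181 0.1306 long axis deg -8.0 z med 0.0218
t 11.0 pos [ 0.5692 -0.1569  0.4224] yaw_y -22.12 tilt z [-9.e-04  5.e-04 -1.e+00] F [ 0.4  0.9 -1.2] w 0.0174 q [-0.18  0.37  0.52  1.7  -0.2   1.13  0.  ]
[[-0.0004, -0.0001, 0.018], [0, 0, -0.0002], 1]
[[-0.0004, -0.0001, 0.018], [0, 0, -0.0002], 1]
[[-0.0004, -0.0001, 0.018], [0, 0, -0.0002], 1]
[[-0.0004, -0.0001, 0.018], [0, 0, -0.0002], 1]
[[-0.0004, -0.0001, 0.018], [0, 0, -0.0002], 1]
[[-0.0004, -0.0001, 0.018], [0, 0, -0.0002], 1]
[[-0.0004, -0.0001, 0.018], [0, 0, -0.0002], 1]
[[-0.0004, -0.0001, 0.018], [0, 0, -0.0002], 1]
[[-0.0004, -0.0001, 0.018], [0, 0, -0.0002], 1]
```

Emit:
step_arm([
  [[-0.002,-0.002,0.02],[0,0,0],1],
  [[-0.002,0,0.028],[0,0,0],1],
  [[0,0,0.028],[0,0,0],1],
  [[0,0,0.028],[0,0,0],1],
  [[0,0,0.025],[0,0,0],1],
])

```text
time: 11.42
tool_pos: [0.5658, -0.159, 0.2922]
tool_rot: [0.829, 0.559, -0.0, -0.0]
wrist_force: [0.4, 0.3, -1.5]
grip_width: 0.0176
```

Emit:
step_arm([
  [[0,0,0.018],[0,0,0],1],
  [[0,0,0.01],[0,0,0],1],
  [[0,0,0.005],[0,0,0],1],
  [[0,0,0],[0,0,0],1],
  [[0,0,0],[0,0,0],1],
])

```text
time: 11.83
tool_pos: [0.566, -0.1607, 0.2619]
tool_rot: [0.83, 0.558, 0.0, 0.0]
wrist_force: [0.6, 0.4, -0.5]
grip_width: 0.0179
```

Emit:
step_arm([
  [[0,0,0.005],[0,0,0],1],
  [[0,0,0.004],[0,0,0],1],
  [[0,0,0.002],[0,0,0],1],
  [[0,0,0],[0,0,0],1],
])

```text
time: 12.17
tool_pos: [0.5655, -0.161, 0.2498]
tool_rot: [0.83, 0.558, -0.0, -0.0]
wrist_force: [-0.7, 0.2, -1.6]
grip_width: 0.0178
```

Emit:
step_arm([
  [[0,0,0.0015],[0,0,0],1],
  [[0,0,0.0015],[0,0,0],1],
  [[0,0,0],[0,0,0],1],
])

```text
time: 12.42
tool_pos: [0.5657, -0.1612, 0.2472]
tool_rot: [0.83, 0.558, 0.0, 0.0]
wrist_force: [-0.8, 0.1, -1.6]
grip_width: 0.0177
```

Emit:
step_arm([
  [[0,0,0.0007],[0,0,0],1],
  [[0,0,0],[0,0,0],1],
])

```text
time: 12.58
tool_pos: [0.5657, -0.1613, 0.2471]
tool_rot: [0.83, 0.558, 0.0, 0.0]
wrist_force: [-4.9, 2.2, 12.2]
grip_width: 0.0175
```

Emit:
step_arm([
  [[0,0,0.0007],[0,0,0],1],
  [[0,0,0],[0,0,0],1],
])

```text
time: 12.75
tool_pos: [0.5657, -0.1613, 0.2471]
tool_rot: [0.83, 0.558, 0.0, 0.0]
wrist_force: [-8.0, 3.3, 25.6]
grip_width: 0.0175
```

Contact is firm on the tray floor at the expected height. I ease back 1 mm, open and retreat.

Emit:
step_arm([
  [[0,0,-0.0012],[0,0,0],1],
  [[0,0,0],[0,0,0],0.7],
  [[0,0,0],[0,0,0],0.4],
  [[0,0,0],[0,0,0],0.1],
  [[0,0,0],[0,0,0],0],
])

```text
time: 13.17
tool_pos: [0.5656, -0.1611, 0.2467]
tool_rot: [0.83, 0.558, -0.0, 0.0]
wrist_force: [0.2, -0.0, 0.1]
grip_width: 0.0411
```

Emit:
step_arm([
  [[0,0,0],[0,0,0],0],
  [[0,0,0],[0,0,0],0],
  [[0,0,0],[0,0,0],0],
  [[0,0,0],[0,0,0],0],
  [[0,0,0],[0,0,0],0],
])

```text
time: 13.58
tool_pos: [0.5656, -0.1611, 0.2469]
tool_rot: [0.83, 0.558, -0.0, 0.0]
wrist_force: [0.7, 0.7, 0.3]
grip_width: 0.074
```

Emit:
step_arm([
  [[0,0,-0.01],[0,0,0],0],
  [[0,0,-0.02],[0,0,0],0],
  [[0,0,-0.03],[0,0,0],0],
  [[0,0,-0.03],[0,0,0],0],
  [[0,0,-0.03],[0,0,0],0],
])

```text
time: 14.0
tool_pos: [0.5653, -0.1612, 0.369]
tool_rot: [0.83, 0.558, -0.0, 0.0]
wrist_force: [0.6, -0.1, 0.5]
grip_width: 0.0937
```

Emit:
step_arm([
  [[0,0,-0.03],[0,0,0],0],
  [[0,0,-0.02],[0,0,0],0],
  [[0,0,0],[0,0,0],0],
  [[0,0,0],[0,0,0],0],
])

```text
time: 14.33
tool_pos: [0.5655, -0.1612, 0.4184]
tool_rot: [0.83, 0.558, 0.001, 0.001]
wrist_force: [0.1, -0.1, 0.2]
grip_width: 0.094
```

Run:
```python
from h import *
where(); prm=P("wrist"); im,d=eyes.capture("wrist"); w=cloud("wrist",d,prm); i2,d2=eyes.capture("scene")
c=(.566,-.161)
rect(w,c,.04,.06,.09,"handle"); rect(w,c,.05,.035,.05,"flange"); rect(w,c,.13,.012,.03,"tray rim")
for t in ("bowl","shaker","spatula"):
    print(t,[(round(r["p"],2),np.round(r["at"])) for r in pinpoint("scene",t)[:1]])
cv2.imwrite("pics/d.png",np.hstack([im[:,120:520],cv2.resize(i2[100:350,120:520],(400,250))[:, :] if 0 else cv2.resize(i2[:,100:500],(400,400))]))
```

```text
t 14.33 pos [ 0.5655 -0.1612  0.4184] yaw_y -22.17 tilt z [ 2.4e-03 -2.0e-04 -1.0e+00] F [ 0.1 -0.1  0.2] w 0.094 q [-0.18  0.37  0.52  1.71 -0.2   1.11  0.01]
handle n 833 ctr 0.5647 -0.1607 size 0.0569 0.0166 long axis deg 67.6 z med 0.0733
flange n 2035 ctr 0.5651 -0.16 size 0.0728 0.07 long axis deg -22.1 z med 0.0434
tray rim n 1753 ctr 0.5657 -0.1616 size 0.1814 0.1312 long axis deg -7.8 z med 0.0216
bowl [(0.71, array([279., 354.]))]
shaker [(0.73, array([233., 473.]))]
spatula [(0.8, array([269., 180.]))]
```

View pics/d.png

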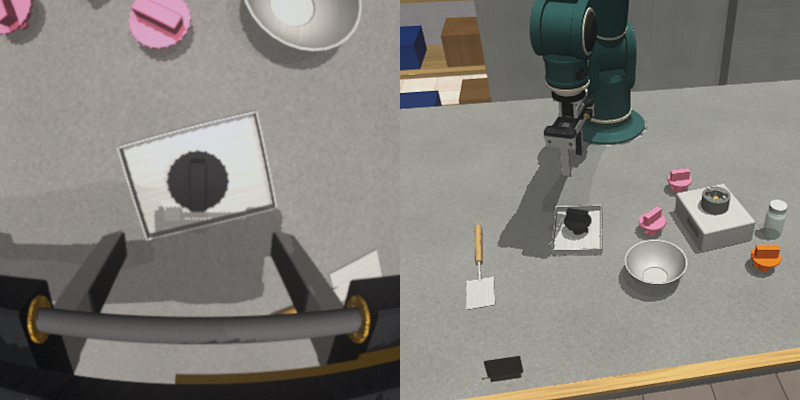

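The cap stands upright in the middle of the tray, with its handle top at 73 mm (3 + 70) and its flange top at 43 mm. The bystanders are where they were.

```bash
python3 -c "
from cell import ticket
print(ticket.job_done())"
```

```text
the job is handed in; nothing more can be done
None
```

The black cap is off the humidifier and standing upright, handle on top, in the middle of the tray. I handed the job in; it reports no verdict. The last clock reading before that was 14.3 s of the 48 s allowed.

- **Cap removal:** I pressed the cap down about 10 mm to its end stop. The wrist force peaked at about 17 N there, against the 40 N limit. I turned it 59.7° anticlockwise while it was held down, then lifted it straight out.
- **Placing:** Setting the cap down briefly gave a wrist force of about 26 N, and I eased off before opening the gripper.
- **Last checks:** The handle top is at 73 mm and the flange top at 43 mm, so the foot is on the tray floor. The cap is within about 2 mm of the tray's centre. The tray is flat and has not moved. The gripper is open and about 0.17 m above where it let go.
- **Bystanders:** The bowl, shaker and spatula are within 3 pixels of their first detections, which is network scatter. No check failed or disagreed.

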